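Move the milk pan to the large zone and hold its lever at the middle mark

TASK

Slide the milk pan across the hob, without lifting or tipping it, from the small ring to the large ring so that it stands centred in the large ring, and let go of it. Then press down the spring-loaded lever at the large ring's end of the hob until its pad is level with the middle mark (half its travel), and keep it there: finish while still holding the lever at that mark. Leave the other lever and everything else on the counter alone.

Things in the scene. Friction and masses are not known exactly. Their poses are not given: they have to be found in the camera images.
- hob: two-zone tabletop hob, fixed: flat black glass top 220 mm (x) by 420 mm (y), 45 mm above the counter, with a steel lever housing 58 mm wide at each y end. Origin on the counter under its middle; x away from the robot, y along the hob to the left, z up. The lever at the +y end belongs to the zone in the +y half, the lever at the -y end to the other
- ring_large: the large zone: a double grey circle on the glass, outer radius 88 mm, inner line 83 mm. Origin: the circle's centre, on the glass. It lies in the left or the right half of the hob, about 107 mm from its middle
- ring_small: the small zone: a double grey circle on the glass, outer radius 70 mm, in the other half of the hob; the pan starts on it. Origin: the circle's centre, on the glass
- pan: steel milk pan, loose, empty, about 0.45 kg, 130 mm across and 65 mm high (foot radius 60 mm), with one straight black handle. Origin: centre of its underside; z up, the handle points along the pan's -x axis, from 80 to 200 mm from the pan's axis
- pan_handle (a point): grip point in the middle of the pan's handle, 135 mm from the pan's axis and 52 mm above its underside (97 mm above the counter); the handle there is 18 mm wide and 16 mm high and free beneath and beside
- lever_left (a joint): spring-loaded lever at the hob's left (+y) end: flat black pad, 52 mm (x) by 44 mm (y) by 8 mm, pressed straight down. Value = travel in m: 0 released (up), 0.012 at the middle mark, 0.024 at the bottom stop. Springs back when let go: about 2 N to start it, 6.6 N at the middle mark, 11.5 N at the stop
- lever_left_top (a point): centre of the top face of the left lever's pad; moves with it: 78 mm above the counter released, 66 mm at the middle mark, 54 mm at the stop. In the hob's frame at x -22 mm, y +240 mm. A metal mark post (110 mm high) stands 30 mm beyond it (+x), with three dark lines that the pad's top face passes: released, middle (the widest), bottom
- lever_right (a joint): spring-loaded lever at the hob's right (-y) end: flat black pad, 52 mm (x) by 44 mm (y) by 8 mm, pressed straight down. Value = travel in m: 0 released (up), 0.012 at the middle mark, 0.024 at the bottom stop. Springs back when let go: about 2 N to start it, 6.6 N at the middle mark, 11.5 N at the stop
- lever_right_top (a point): centre of the top face of the right lever's pad; moves with it: 78 mm above the counter released, 66 mm at the middle mark, 54 mm at the stop. In the hob's frame at x -22 mm, y -240 mm. A metal mark post (110 mm high) stands 30 mm beyond it (+x), with three dark lines that the pad's top face passes: released, middle (the widest), bottom
- shaker: salt shaker, 44 mm across, 90 mm high, loose bystander on the counter in front of the left lever; origin under its centre
- tin_tuna: flat tin, 87 mm across, 40 mm high, loose bystander on the counter in front of the right lever; origin under its centre
- cutter_round: round biscuit cutter (a short open ring), 58 mm across, 28 mm high, loose bystander on the counter in front of the hob's middle; origin under its centre

How it is judged:
On the way, in this order (a step that is already met when the one before it is completed fails the run):
1. the pan stands inside the large ring, let go of, with both levers still released (horizontal distance between pan and ring_large below 0.019 m and z of pan in the frame of hob below 0.049 m and angle between pan's own z axis and vertical below 0.06 rad and contact force between the fingers and pan below 0.3 N and value of joint each of lever_left, lever_right below 0.003 m and linear speed of pan below 0.02 m/s), for 0.2 s.
2. the lever at the large ring's end is held at its middle mark (((y of ring_large in the frame of hob above 0 m and value of joint lever_left between 0.008 and 0.016 m and value of joint lever_right below 0.003 m and contact force between any of the fingers, the arm and lever_left above 2 N) or (y of ring_large in the frame of hob below 0 m and value of joint lever_right between 0.008 and 0.016 m and value of joint lever_left below 0.003 m and contact force between any of the fingers, the arm and lever_right above 2 N))), for 0.5 s.
At the end, for the whole second after the job is handed in: Robot still pushes (over 2 N) the lever at the large ring's end, still, at its middle mark (12 mm down, within 4 mm); other lever up (under 3 mm); pan flat on the glass inside the large ring (axis within 19 mm of its centre), not touched (((y of ring_large in the frame of hob above 0 m and value of joint lever_left between 0.008 and 0.016 m and value of joint lever_right below 0.003 m and contact force between any of the fingers, the arm and lever_left above 2 N) or (y of ring_large in the frame of hob below 0 m and value of joint lever_right between 0.008 and 0.016 m and value of joint lever_left below 0.003 m and contact force between any of the fingers, the arm and lever_right above 2 N)) and horizontal distance between pan and ring_large below 0.019 m and z of pan in the frame of hob below 0.049 m and angle between pan's own z axis and vertical below 0.06 rad and contact force between the fingers and pan below 0.3 N and velocity of joint lever_left between -0.01 and 0.01 m/s and velocity of joint lever_right between -0.01 and 0.01 m/s); the arm keeps its last pose, push and grip.
It fails at once if the pan is lifted off the glass (its underside's centre more than 7 mm up) (z of pan in the frame of hob above 0.052 m).
It fails at once if the pan is tipped by more than 0.15 rad (angle between pan's own z axis and vertical above 0.15 rad).
It fails at once if the other lever is pressed (more than 6 mm) ((y of ring_large in the frame of hob above 0 m and value of joint lever_right above 0.006 m) or (y of ring_large in the frame of hob below 0 m and value of joint lever_left above 0.006 m)).
It fails at once if a bystander is moved by more than 20 mm (distance of any of shaker, tin_tuna, cutter_round from where it was at the start of the episode above 0.02 m).
It also fails if it takes over 51 s, if anything falls off the work surface, if the arm or the gripper's body presses on something with over 40 N, if the wrist force passes 120 N, or if a joint passes its speed limit or range.

ROBOT

A 7-joint arm with a two-finger parallel gripper is mounted at the origin on a cart in front of the work surface, level with it; the furniture and walls round the work are solid. World frame = base frame: x ahead of the robot, y to its left, z up, the work surface at z = 0. Lengths are in m, angles in rad, forces in N, time in s.
With the tool pointing down it reaches from about 0.4 to 0.85 m from the base axis. Payload 10.4 kg.
Tool frame: the origin (TCP) lies between the finger pads; the fingertips stand 14 mm ahead of it and the grasp point (between the pads) lies 5 mm behind it (r.finger_overhang is the z of the fingertips in the tool frame, in m); z points along the fingers, y is the line along which they close (so a half turn about z gives the same grasp; the last joint's range is limited). The gripper opens to 87 mm and grips with 3 to 60 N. Pads are 19 mm wide; open, the fingers measure 117 mm over their backs; the gripper's body (75 mm by 190 mm) begins 51 mm behind the grasp point.
Start: joints at [-1.251, 0.332, -0.065, 1.46, 0.022, 1.35, -0.088], TCP at [0.21, 0.589, 0.237] pointing down, gripper open.
Joint ranges: [-2.6, 2.6], [-0.5, 2.12], [-1.47, 1.34], [0.16, 2.42], [-1.27, 4.41], [0.06, 2.06], [-2.6, 2.6]. Speed limits (rad/s): [2.22, 2.22, 2.79, 2.79, 3.14, 3.14, 3.14].

INTERFACE

Orientations are given as a unit quaternion [x, y, z, w].
In Python, from bench import r, optics gives the robot as it stands.
- The arm moves only by the shell command python3 -m pendant 'ROWS' [FORCE]. ROWS is JSON, a list of rows, each a list of 7 numbers: the closure, from -1 (fully open) to 1 (shut), then the shift along the tool's x, y, z scaled (see below), then the turn, a rotation vector about the tool's x, y, z scaled (see below). In form: [[grip, x, y, z, rx, ry, rz], ...]. A call has 1 to 8 rows; each row is the pose to reach, as a shift and turn from the pose commanded when the call began, along the tool's axes at that moment; what a row does not reach only later rows make up. The controller multiplies each number of a shift by 0.3 m and each number of a turn by 120 degrees. A row lasts 1/8 s, in which the tool goes at most 62.5 mm and 10.7 degrees, less where a joint would pass 70% of its speed; a pose out of reach is approached as far as the arm can. A call with a number of a shift or a turn outside -1 to 1 is refused whole. A call with a gripper value outside its range is refused whole. The fingers move at their own pace and stop on an object; FORCE is the grip in N (left out, the last holds). Time passes only in rows, so rows that repeat a pose let the fingers close. It gives the time, the measured TCP pose, the force, the opening and the grip force at its end, in the units of the state.
- r.read_state(): the state, without advancing time (a new reading comes with each control period).
- optics.camera(name): name is "side" or "top" or "wrist"; returns a dict with "pixels" (480x640x3 uint8, red, green, blue), "vfov" (degrees; the focal length in pixels is half the picture's height over the tangent of half this angle, whatever the lens; pixels are square), "cx", "cy" (the principal point, pixels), "D" ([k1, k2, p1, p2, k3] as OpenCV has them; the pictures are not rectified), "rvec" (rotation vector, rad) and "tvec" (3), from world to camera coordinates, as OpenCV has them. Camera axes: x right, y down, z forward; pixel columns grow to the right and rows downward; lengths in m; the calibration is good to about 2 mm. A picture is of the moment at which its call begins. There is no depth.
- r.close_job(): hands the job in; it is judged then, once.
The state is a dict: "time": time; "joint_positions": joint angles; "joint_vel": joint speeds; "joint_torque": joint torques, N m; "ee_pos": TCP position; "eef_rot": TCP orientation; "ft_force": force on the tool from outside, world axes, zero at the start; "torque": the same for the moment, N m; "width": finger opening in m; "grip_force": force on a finger pad.
Only numpy, scipy, OpenCV 4.12 (cv2) and the standard library are available. Lean on these libraries where they do the work, as an engineer would, in place of code of your own. Each camera call takes 0.05 s, during which the arm holds its last target. There are 200 camera calls.

## Working session

There is one attempt and no reset: what is moved stays moved. The work goes in short steps, Python scripts to look and compute and a shell command to move; the robot and the scene stay as the last step left them, time stands still between calls to the robot, and variables do not carry over. Pictures are saved under pics/ and viewed, at most 10 in all, crops included, and the job is handed in when it is done.

```bash
ls; mkdir -p pics; python3 - <<'E'
from bench import r, optics
import cv2,pickle
d={}
for n in("top","side"):
    c=optics.camera(n); d[n]=c
    cv2.imwrite(f"pics/{n}0.png",c["pixels"][:,:,::-1]); print(n,c["vfov"],c["cx"],c["cy"],c["D"],c["rvec"],c["tvec"])
pickle.dump(d,open("c0.pkl","wb"))
s=r.read_state();print(s,r.finger_overhang)
E
```

```text
pics
top 42.550153984650436 317.71939205123175 248.90863064016773 [0.03204175 0.         0.         0.         0.        ] [ 2.19880263 -2.14050197  0.07525681] [0.00525982 0.50141446 1.15456665]
side 56.10121674139669 317.20940810177063 236.36325526555106 [0.03527789 0.         0.         0.         0.        ] [ 0.05107267  2.66857351 -1.64839968] [0.49956673 0.0530506  0.94964489]
{'time': 0.1, 'joint_positions': array([-1.25061014,  0.33283559, -0.06469958,  1.4608448 ,  0.0215853 ,
        1.3499117 , -0.08850218]), 'joint_vel': array([-0.00036621, -0.00222278,  0.0006222 , -0.00358508, -0.00021512,
        0.00123301, -0.00057592]), 'joint_torque': array([ 1.16202667e-03, -6.24544144e+01,  2.42646493e-02, -3.90717924e+01,
       -6.15324592e-02,  3.67137906e-02,  1.41842011e-05]), 'ee_pos': array([0.20995806, 0.58832927, 0.23582266]), 'eef_rot': array([ 1.70548685e-01,  9.85349035e-01, -6.46210278e-04, -8.93796218e-05]), 'ft_force': array([-0.25804721,  0.70785091,  0.09590617]), 'torque': array([ 0.00787532, -0.00084666,  0.01245292]), 'grip_force': 0.0, 'width': 0.08711353250503653} 0.014
```

View pics/top0.png

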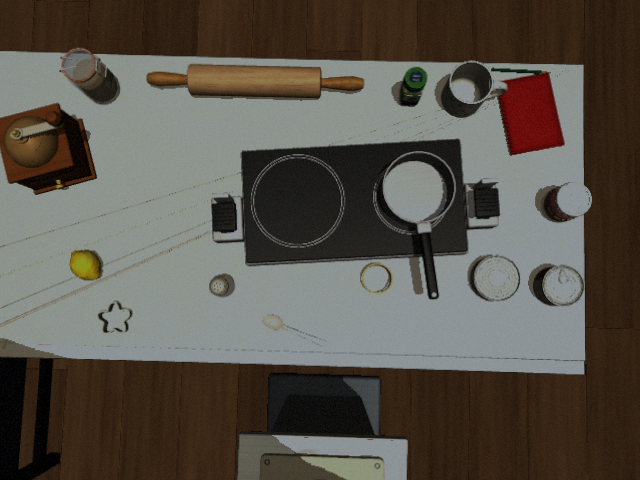

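View pics/side0.png

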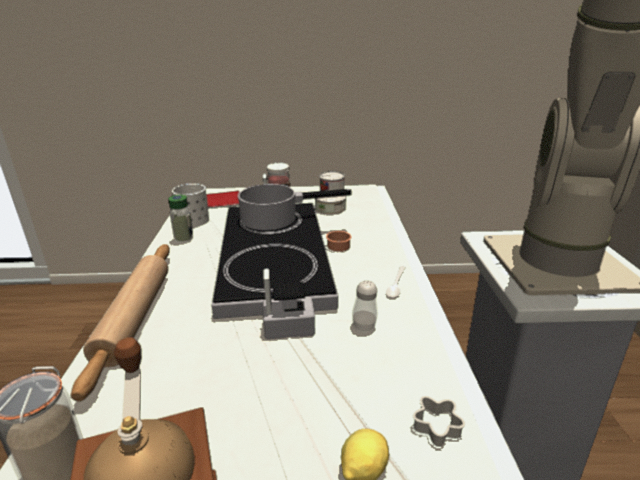

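Top view: the large ring is in the left (+y) half, centred near (297,201). The pan is on the right ring, with its rim near (418,188) and its handle running to about (433,298). The left lever pad is near (226,213), the shaker at (221,285), the cutter at (376,277) and the tuna tin at (495,277).

```bash
cat > h.py <<'E'
import numpy as np,cv2
def KK(c):
    f=240/np.tan(np.radians(c["vfov"]/2)); return np.array([[f,0,c["cx"]],[0,f,c["cy"]],[0,0,1.]])
def plane(c,uv,z):
    p=cv2.undistortPoints(np.array(uv,float).reshape(-1,1,2),KK(c),np.array(c["D"]))[:,0]
    R=cv2.Rodrigues(np.array(c["rvec"],float))[0]; o=-R.T@np.array(c["tvec"],float).ravel()
    d=np.c_[p,np.ones(len(p))]@R
    return (o+d*((z-o[2])/d[:,2])[:,None])
def proj(c,P): return cv2.projectPoints(np.array(P,float).reshape(-1,1,3),np.array(c["rvec"],float),np.array(c["tvec"],float),KK(c),np.array(c["D"]))[0][:,0]
def circ(P):
    A=np.c_[2*P[:,:2],np.ones(len(P))]; s=np.linalg.lstsq(A,(P[:,:2]**2).sum(1),rcond=None)[0]
    return s[:2],np.sqrt(s[2]+s[:2]@s[:2])
def ring(c,im,uv0,z,r0,tol,pred):
    """robust circle fit of pixels passing pred around start centre pixel uv0"""
    ys,xs=np.nonzero(pred); W=plane(c,np.c_[xs,ys],z); ctr=plane(c,[uv0],z)[0,:2]
    for t in (3*tol,2*tol,tol,tol,tol):
        d=np.abs(np.linalg.norm(W[:,:2]-ctr,axis=1)-r0); m=d<t; ctr,R=circ(W[m])
    return ctr,R,m.sum()
E
python3 - <<'E'
import pickle; from h import *
c=pickle.load(open("c0.pkl","rb"))["top"]; im=c["pixels"]; g=cv2.cvtColor(im,cv2.COLOR_RGB2GRAY)
# glass
dark=(g<75).astype(np.uint8); dark=cv2.morphologyEx(dark,cv2.MORPH_CLOSE,np.ones((7,7)))
m=np.zeros_like(dark); m[130:275,242:470]=dark[130:275,242:470]
box=cv2.minAreaRect(max(cv2.findContours(m,0,1)[0],key=cv2.contourArea)); print("box",box)
B=plane(c,cv2.boxPoints(box),.045);print(B)
# large ring lines
roi=np.zeros(g.shape,bool); roi[152:252,248:350]=1
for r0 in(.0855,): print("large",ring(c,im,(297,201),.045,r0,.006,roi&(g>60)))
# small ring
roi=np.zeros(g.shape,bool); roi[150:240,368:405]=1
cv2.imwrite("pics/crop.png",cv2.resize(im[130:310,200:510,::-1],None,fx=2.5,fy=2.5,interpolation=cv2.INTER_CUBIC))
E
```

```text
box ((355.5, 206.5), (135.0, 227.0), 90.0)
[[ 0.70481979  0.16791079  0.045     ]
 [ 0.71458956 -0.26126821  0.045     ]
 [ 0.45978796 -0.26322093  0.045     ]
 [ 0.44840706  0.15828474  0.045     ]]
large (array([0.58986498, 0.05950954]), np.float64(0.08554323394919505), np.int64(735))
```

View pics/crop.png

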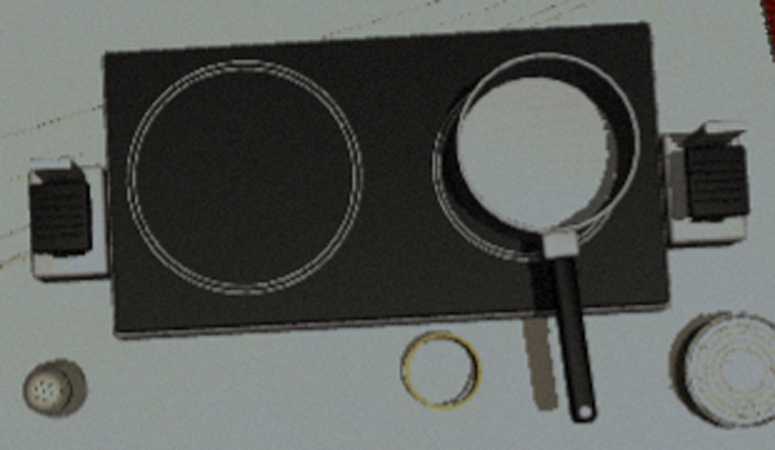

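The crop gives the glass corners in full-image pixels at about (242.4,150.8), (460,139.2), (466.8,251.2) and (246.4,263.2). The handle runs along (425,226)→(433,295), and the pan rim is centred near (419,187).

```bash
python3 - <<'E'
import pickle; from h import *
from scipy.spatial.transform import Rotation as Ro
c=pickle.load(open("c0.pkl","rb"))["top"]; im=c["pixels"]; g=cv2.cvtColor(im,cv2.COLOR_RGB2GRAY)
B=plane(c,[(242.4,150.8),(460,139.2),(466.8,251.2),(246.4,263.2)],.045)[:,:2]
print(B,np.linalg.norm(B-np.roll(B,-1,0),axis=1))
ctr=B.mean(0); y=(B[0]+B[3]-B[1]-B[2]); y/=np.linalg.norm(y); x=np.array([y[1],-y[0]])
ringc=np.array([.58986,.05951]); print("hob",ctr,"yaw",np.degrees(np.arctan2(x[1],x[0])),"ring in hob",(ringc-ctr)@x,(ringc-ctr)@y)
print("leverL",ctr-.022*x+.240*y,"leverR",ctr-.022*x-.24*y)
P=plane(c,[(226,213)],.078);print("pad px",P)
roi=np.zeros(g.shape,bool); roi[148:212,380:460]=1
print("rim",[ring(c,im,(419,187),.11,r0,.004,roi&(g>95)) for r0 in(.063,.065)])
H=plane(c,[(425.2,228),(433,293)],.104)[:,:2]; print("handle",H)
h=np.diff(H,axis=0)[0]; print("dir",np.degrees(np.arctan2(-h[1],-h[0])))
hm=np.zeros(g.shape,np.uint8); hm[264:296,424:440]=g[264:296,424:440]<60
ys,xs=np.nonzero(hm); W=plane(c,np.c_[xs,ys],.104)[:,:2]; v=np.linalg.svd(W-W.mean(0),full_matrices=0)[2][0]; print("hmask",W.mean(0),v,len(W),np.degrees(np.arctan2(v[1],v[0])))
for n,q,z in(("shaker",(219,285),.09),("cutter",(376,278),.028),("tuna",(495,278),.04)): print(n,plane(c,[q],z)[0])
from bench import r
print(Ro.from_quat(r.read_state()["eef_rot"]).as_matrix().round(3))
E
```

```text
[[ 0.68207803  0.16631447]
 [ 0.71385638 -0.24441542]
 [ 0.50207904 -0.25889719]
 [ 0.46879664  0.15082981]] [0.41195741 0.21227191 0.41107656 0.21384276]
hob [ 0.59170252 -0.04654208] yaw 4.533964617547903 ring in hob 0.006546667328088469 0.10586586029452807
leverL [0.55079935 0.19096777] leverR [ 0.58874338 -0.28753014]
pad px [[0.55772745 0.18718825 0.078     ]]
rim [(array([ 0.61020572, -0.15942596]), np.float64(0.06231276883186793), np.int64(304)), (array([ 0.60954519, -0.15890448]), np.float64(0.06288087411327845), np.int64(245))]
handle [[ 0.53621777 -0.17216918]
 [ 0.42166644 -0.18722552]]
dir 7.487890479376845
hmask [ 0.44684102 -0.18269958] [-0.98804916 -0.1541391 ] 305 -171.13312960448397
shaker [0.42576803 0.19245643 0.09      ]
cutter [ 0.44835655 -0.09283078  0.028     ]
tuna [ 0.45393174 -0.31230883  0.04      ]
[[-0.942  0.336 -0.   ]
 [ 0.336  0.942 -0.001]
 [-0.    -0.001 -1.   ]]
```

```bash
cat >> h.py <<'E'
def go(target,yaw=None):
    """scaled row values from present pose to world target TCP (tool down, tool-y heading yaw deg)"""
    from bench import r
    from scipy.spatial.transform import Rotation as Ro
    s=r.read_state(); R=Ro.from_quat(s["eef_rot"]); M=R.as_matrix()
    o=M.T@(np.array(target)-s["ee_pos"])/.3
    t=np.zeros(3)
    if yaw is not None:
        y=np.radians(yaw); Y=np.array([np.cos(y),np.sin(y),0]); Z=np.array([0,0,-1.]); D=np.c_[np.cross(Y,Z),Y,Z]
        t=np.degrees(Ro.from_matrix(M.T@D).as_rotvec())/120
    print("t",s["time"],"pos",s["ee_pos"].round(4),"yaw",np.degrees(np.arctan2(M[1,1],M[0,1])).round(2),"F",s["ft_force"].round(2),"w",round(s["width"],4),"gf",round(s["grip_force"],1),"| row",o.round(4),t.round(4))
E
python3 -m pendant '[[-1,-0.94,-0.65,0,0,0,-0.232],[-1,-0.94,-0.65,0,0,0,-0.232],[-1,-0.94,-0.65,0,0,0,-0.232],[-1,-0.94,-0.65,0,0,0,-0.232],[-1,-0.94,-0.65,0,0,0,-0.232],[-1,-0.94,-0.65,0,0,0,-0.232],[-1,-0.94,-0.65,0,0,0,-0.232],[-1,-0.94,-0.65,0,0,0,-0.232]]' 10
python3 -c "
from h import *
go([.40,.05,.20],98.2);go([.476,-.178,.20],98.2)"
```

```text
time: 1.1
ee_pos: [0.4094, 0.3109, 0.2363]
eef_rot: [-0.072, 0.997, 0.0, -0.0]
ft_force: [-0.2, 0.1, 0.1]
width: 0.0869
grip_force: 0.0
t 1.1 pos [0.4094 0.3109 0.2363] yaw 98.25 F [-0.22  0.08  0.11] w 0.0869 gf 0.0 | row [ 0.1559 -0.8563  0.121 ] [ 0.0001 -0.0003  0.0004]
t 1.1 pos [0.4094 0.3109 0.2363] yaw 98.25 F [-0.22  0.08  0.11] w 0.0869 gf 0.0 | row [ 0.0142 -1.6448  0.1207] [ 0.0001 -0.0003  0.0004]
```

```bash

python3 -m pendant '[[-1,0.01,-0.9,0.1,0,0,0],[-1,0.01,-0.9,0.1,0,0,0],[-1,0.01,-0.9,0.1,0,0,0],[-1,0.01,-0.9,0.1,0,0,0],[-1,0.01,-0.9,0.1,0,0,0]]' >/dev/null
python3 -m pendant '[[-1,0.005,-0.745,0.02,0,0,0],[-1,0.005,-0.745,0.02,0,0,0],[-1,0.005,-0.745,0.02,0,0,0],[-1,0.005,-0.745,0.02,0,0,0],[-1,0.005,-0.745,0.02,0,0,0]]' >/dev/null
python3 - <<'E'
from h import *
from bench import optics
go([.476,-.178,.092],98.2)
c=optics.camera("wrist"); im=c["pixels"]
P=proj(c,[[.476,-.178,.105],[.61,-.159,.11]]); print(P)
cv2.imwrite("pics/w1.png",im[:,:,::-1])
E
```

```text
t 2.35 pos [ 0.4762 -0.1803  0.2003] yaw 98.07 F [ 0.13  0.06 -0.59] w 0.0872 gf 0.0 | row [-0.0007  0.0079  0.361 ] [-0.0004 -0.0003 -0.0011]
[[326.58830017 250.63582903]
 [326.11172315 398.79223707]]
```

View pics/w1.png

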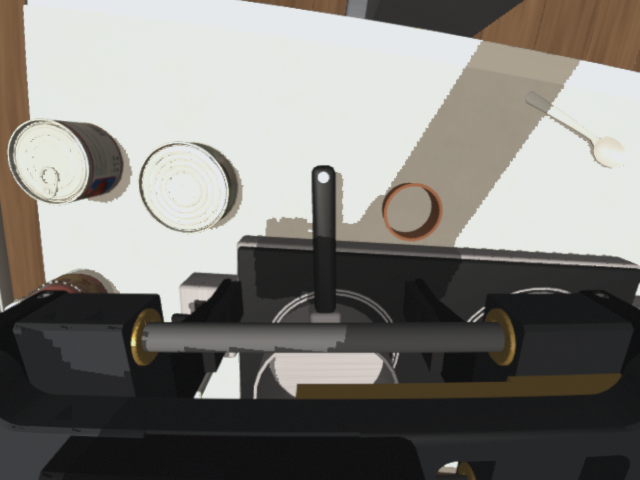

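The wrist view shows the handle running from (322,175) to (326,312). At row 250 it sits about 2 px from the predicted (326.6,250.6), so the alignment is good and I'll descend.

```bash

python3 -m pendant '[[-1,0,0.006,0.18,0,0,0],[-1,0,0.006,0.3,0,0,0],[-1,0,0.006,0.36,0,0,0],[-1,0,0.006,0.36,0,0,0],[-1,0,0.006,0.36,0,0,0]]' 
python3 -m pendant '[[0.2,0,0,0,0,0,0],[0.4,0,0,0,0,0,0],[0.6,0,0,0,0,0,0],[0.8,0,0,0,0,0,0],[1,0,0,0,0,0,0],[1,0,0,0,0,0,0],[1,0,0,0,0,0,0],[1,0,0,0,0,0,0]]' 8
python3 -c "
from h import *
go([.456,.040,.092],98.2)"
```

```text
time: 3.02
ee_pos: [0.4766, -0.176, 0.0934]
eef_rot: [-0.072, 0.997, 0.0, 0.001]
ft_force: [0.0, 0.9, -0.5]
width: 0.0869
grip_force: 0.0
time: 4.03
ee_pos: [0.4757, -0.1772, 0.0925]
eef_rot: [-0.071, 0.997, -0.0, -0.0]
ft_force: [0.1, -0.4, -1.1]
width: 0.018
grip_force: 8.0
t 4.025 pos [ 0.4757 -0.1772  0.0925] yaw 98.19 F [ 0.06 -0.36 -1.12] w 0.018 gf 8.0 | row [-0.038   0.7261  0.0016] [-0.     -0.     -0.0001]
```

```bash

python3 -m pendant '[[1,0,0,0,0,0,0],[1,0,0,0,0,0,0],[1,0,0.01,0,0,0,0],[1,-0.001,0.03,0,0,0,0],[1,-0.003,0.06,0,0,0,0],[1,-0.005,0.09,0,0,0,0],[1,-0.006,0.12,0,0,0,0],[1,-0.008,0.15,0,0,0,0]]' 50
cat > look.py <<'E'
from h import *; import sys
from bench import optics
c=optics.camera("top"); im=c["pixels"]; g=cv2.cvtColor(im,cv2.COLOR_RGB2GRAY); cv2.imwrite(f"pics/{sys.argv[1]}.png",im[130:310,200:510,::-1])
x,y=map(float,sys.argv[2:4]); u=proj(c,[[x,y,.11]])[0]
yy,xx=np.mgrid[:480,:640]; roi=(np.hypot(xx-u[0],yy-u[1])<48)&(yy<u[1]+24)
print("rim",[ring(c,im,u,.11,r0,.004,roi&(g>95)) for r0 in(.063,.065)])
go([x-.1336,y-.0193,.092],98.2)
E
python3 look.py t1 .608 -.116
```

```text
time: 5.03
ee_pos: [0.4716, -0.1314, 0.0925]
eef_rot: [-0.072, 0.997, 0.0, -0.0]
ft_force: [0.1, -2.6, -2.1]
width: 0.0175
grip_force: 50.2
rim [(array([ 0.60688913, -0.11484982]), np.float64(0.06217245958812671), np.int64(269)), (array([ 0.60623615, -0.11455362]), np.float64(0.06276789172172877), np.int64(224))]
t 5.075 pos [ 0.4717 -0.1303  0.0925] yaw 98.28 F [-0.85 -0.2  -0.74] w 0.0176 gf 50.1 | row [-0.0064 -0.0179  0.0016] [ 0.0003 -0.      0.0007]
```

```bash

python3 -m pendant '[[1,-0.002,0.03,0,0,0,0],[1,-0.003,0.07,0,0,0,0],[1,-0.005,0.11,0,0,0,0],[1,-0.007,0.15,0,0,0,0],[1,-0.009,0.19,0,0,0,0],[1,-0.011,0.23,0,0,0,0],[1,-0.013,0.27,0,0,0,0],[1,-0.014,0.3,0,0,0,0]]' 50
python3 -m pendant '[[1,-0.002,0.04,0,0,0,0],[1,-0.004,0.08,0,0,0,0],[1,-0.006,0.12,0,0,0,0],[1,-0.008,0.16,0,0,0,0],[1,-0.01,0.2,0,0,0,0],[1,-0.012,0.25,0,0,0,0],[1,-0.014,0.28,0,0,0,0],[1,-0.014,0.283,0,0,0,0]]' 50
python3 -m pendant '[[1,0,0,0,0,0,0],[1,0,0,0,0,0,0]]'  50
python3 look.py t2 .590 .0595
```

```text
time: 6.08
ee_pos: [0.463, -0.0416, 0.0925]
eef_rot: [-0.072, 0.997, 0.0, -0.0]
ft_force: [0.9, -3.6, -1.8]
width: 0.0174
grip_force: 50.2
time: 7.08
ee_pos: [0.4551, 0.0431, 0.0925]
eef_rot: [-0.072, 0.997, 0.0, 0.0]
ft_force: [1.1, 0.0, -2.2]
width: 0.0179
grip_force: 50.0
time: 7.32
ee_pos: [0.4552, 0.0421, 0.0926]
eef_rot: [-0.072, 0.997, 0.0, 0.0]
ft_force: [0.0, 0.4, -1.7]
width: 0.0171
grip_force: 50.0
rim [(array([0.59709086, 0.06220032]), np.float64(0.0628268430474399), np.int64(164)), (array([0.5965443 , 0.06183972]), np.float64(0.06445200770567422), np.int64(128))]
t 7.375 pos [0.4552 0.0421 0.0926] yaw 98.2 F [ 0.86  0.23 -2.89] w 0.0177 gf 50.0 | row [-0.0031 -0.0068  0.0019] [0.0001 0.0001 0.    ]
```

View pics/t2.png

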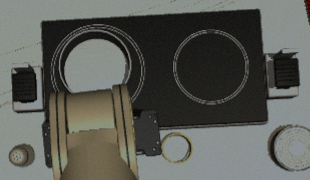

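The picture shows the pan inside the large ring, partly hidden by the arm. Dead reckoning puts it about 2 mm from the ring's centre, so I'll release and verify.

```bash

python3 -m pendant '[[1,0,0,0,0,0,0],[0.6,0,0,0,0,0,0],[0.3,0,0,0,0,0,0],[0,0,0,0,0,0,0],[-0.3,0,0,0,0,0,0],[-0.3,0,0,0,0,0,0],[-0.3,0,0,0,0,0,0]]' 8
python3 -m pendant '[[-0.3,0,0,-0.08,0,0,0],[-0.3,0,0,-0.2,0,0,0],[-0.3,0,0,-0.36,0,0,0],[-0.3,0,0,-0.36,0,0,0],[-0.3,0.3,0,-0.36,0,0,0],[-0.3,0.3,0.3,-0.36,0,0,0],[-0.3,0.3,0.5,-0.36,0,0,0],[-0.3,0.3,0.5,-0.36,0,0,0]]'
python3 look.py t3 .590 .0595
```

```text
time: 8.25
ee_pos: [0.4551, 0.0421, 0.0925]
eef_rot: [-0.072, 0.997, 0.0, 0.0]
ft_force: [-0.8, -0.8, 1.3]
width: 0.0549
grip_force: 0.0
time: 9.25
ee_pos: [0.3431, 0.1802, 0.1999]
eef_rot: [-0.073, 0.997, 0.0, -0.0]
ft_force: [0.1, -1.3, -0.0]
width: 0.0563
grip_force: 0.0
rim [(array([0.59791189, 0.06164868]), np.float64(0.06265075466050467), np.int64(225)), (array([0.5965543 , 0.06157626]), np.float64(0.06465643618234339), np.int64(187))]
t 9.3 pos [0.3425 0.1824 0.1998] yaw 98.51 F [-2.12  3.33 -0.46] w 0.0567 gf 0.0 | row [-0.3055 -0.5253  0.3589] [ 0.0003 -0.0003  0.0026]
```

View pics/t3.png

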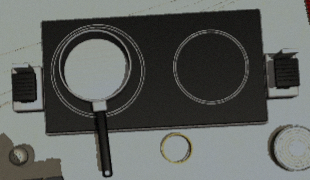

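The pan stands in the ring with the gripper clear of it. The left pad is at crop pixel (25,84), which is (225,214) in the full image. Next I'll close the fingers and move above the pad.

```bash
python3 - <<'E'
from h import *
from bench import optics
c=optics.camera("top"); g=cv2.cvtColor(c["pixels"],cv2.COLOR_RGB2GRAY)
m=np.zeros_like(g); m[193:236,213:238]=(g[193:236,213:238]<55)
k=max(cv2.findContours(m,0,1)[0],key=cv2.contourArea); b=cv2.minAreaRect(k); print(b,plane(c,[b[0]],.078))
m=np.zeros_like(g); m[150:236,250:345]=(g[150:236,250:345]>95); m=cv2.morphologyEx(m,cv2.MORPH_CLOSE,np.ones((3,3)))
k=max(cv2.findContours(m,0,1)[0],key=cv2.contourArea); print(cv2.boundingRect(k),cv2.minEnclosingCircle(k),plane(c,[cv2.minEnclosingCircle(k)[0]],.11))
go([.551,.189,.20],94.5)
E
```

```text
((224.5, 214.0), (23.0, 36.0), 0.0) [[0.55581422 0.18985848 0.078     ]]
(251, 154, 80, 82) ((292.86016845703125, 194.89407348632812), 41.90310287475586) [[0.5887275 0.0640289 0.11     ]]
t 9.35 pos [0.3434 0.1801 0.1997] yaw 98.47 F [ 0.96 -0.37 -0.31] w 0.0565 gf 0.0 | row [-0.689  -0.0726 -0.0015] [-0.0001 -0.0004  0.033 ]
```

```bash

python3 -m pendant '[[1,-0.15,-0.02,0,0,0,0.033],[1,-0.3,-0.04,0,0,0,0.033],[1,-0.45,-0.06,0,0,0,0.033],[1,-0.6,-0.073,0,0,0,0.033],[1,-0.69,-0.073,0,0,0,0.033],[1,-0.69,-0.073,0,0,0,0.033],[1,-0.69,-0.073,0,0,0,0.033],[1,-0.69,-0.073,0,0,0,0.033]]' 10
python3 - <<'E'
from h import *
go([.551,.189,.10],94.5)
E
```

```text
time: 10.35
ee_pos: [0.552, 0.1853, 0.2006]
eef_rot: [-0.037, 0.999, 0.0, -0.0]
ft_force: [-0.5, -0.2, -0.1]
width: 0.0005
grip_force: 0.0
t 10.35 pos [0.552  0.1853 0.2006] yaw 94.24 F [-0.53 -0.23 -0.06] w 0.0005 gf 0.0 | row [0.0025 0.0125 0.3354] [ 0.0001 -0.0001 -0.0022]
```

```bash

python3 -m pendant '[[1,0,0.01,0.15,0,0,0],[1,0,0.01,0.25,0,0,0],[1,0,0.01,0.32,0,0,0],[1,0,0.01,0.335,0,0,0],[1,0,0.01,0.335,0,0,0]]' 
python3 - <<'E'
from h import *
from bench import optics
go([.551,.189,.080],94.5)
c=optics.camera("side"); u=proj(c,[[.553,.189,.078]])[0]; print(u); x,y=map(int,u)
cv2.imwrite("pics/s1.png",cv2.resize(c["pixels"][y-70:y+60,x-70:x+90,::-1],None,fx=4,fy=4,interpolation=cv2.INTER_CUBIC))
E
```

```text
time: 10.98
ee_pos: [0.5525, 0.1887, 0.1007]
eef_rot: [-0.037, 0.999, 0.0, 0.0]
ft_force: [-0.2, -0.5, 0.4]
width: 0.0003
grip_force: 0.0
t 10.975 pos [0.5525 0.1887 0.1007] yaw 94.25 F [-0.2  -0.46  0.44] w 0.0003 gf 0.0 | row [0.0048 0.0014 0.0691] [ 0.0002  0.0003 -0.0021]
[287.44806285 286.60432174]
```

View pics/s1.png

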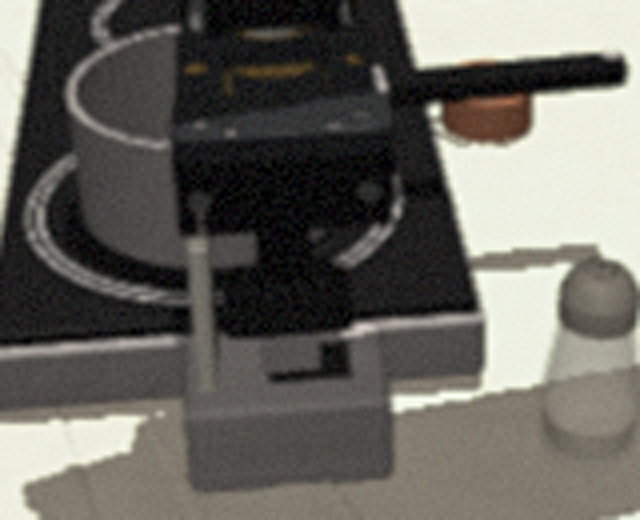

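The side view shows the fingers just above the pad near (300,290), clear of the post on the left. The pan is inside the ring. Next I'll press.

```bash

python3 -m pendant '[[1,0,0,0.02,0,0,0],[1,0,0,0.035,0,0,0],[1,0,0,0.045,0,0,0],[1,0,0,0.055,0,0,0],[1,0,0,0.063,0,0,0],[1,0,0,0.069,0,0,0],[1,0,0,0.069,0,0,0],[1,0,0,0.069,0,0,0]]' 
python3 - <<'E'
from h import *
from bench import optics
go([.551,.189,.080],94.5)
E
```

```text
time: 12.02
ee_pos: [0.5529, 0.1888, 0.0799]
eef_rot: [-0.037, 0.999, 0.0, 0.0]
ft_force: [-0.7, -0.0, 6.9]
width: 0.0008
grip_force: 3.4
t 12.025 pos [0.5529 0.1888 0.0799] yaw 94.24 F [-0.69 -0.02  6.89] w 0.0008 gf 3.4 | row [ 0.0061  0.0011 -0.0004] [ 0.0003  0.0005 -0.0022]
```

TCP z is 0.0799 (tip at 66 mm) and the force is 6.9 N, and both match the middle mark. I'll hold there and check once more.

```bash

python3 -m pendant '[[1,0,0,0,0,0,0],[1,0,0,0,0,0,0],[1,0,0,0,0,0,0],[1,0,0,0,0,0,0],[1,0,0,0,0,0,0],[1,0,0,0,0,0,0],[1,0,0,0,0,0,0],[1,0,0,0,0,0,0]]' 
python3 - <<'E'
from h import *
from bench import optics
c=optics.camera("side"); cv2.imwrite("pics/s2.png",cv2.resize(c["pixels"][170:350,200:400,::-1],None,fx=3,fy=3,interpolation=cv2.INTER_CUBIC))
E
```

```text
time: 13.02
ee_pos: [0.5528, 0.1888, 0.0799]
eef_rot: [-0.037, 0.999, 0.0, 0.0]
ft_force: [0.4, -0.0, 7.2]
width: 0.0005
grip_force: 3.4
```

View pics/s2.png

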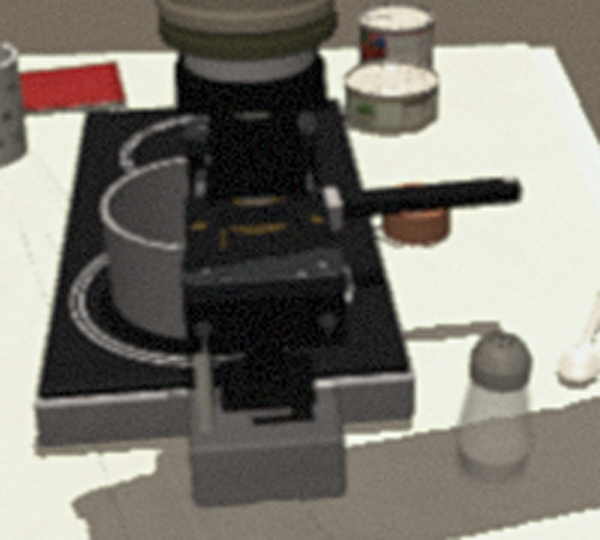

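The fingers are holding the pad down at about (265,400). The pan stands in the ring untouched, and the bystanders are in place.

```bash
python3 -c "
from bench import r
print(r.close_job())"
```

```text
the job is handed in; nothing more can be done
None
```

The pan was slid to the large ring (estimated 2–8 mm off centre, limit 19 mm) and let go of, and the job was handed in with the left lever held at its middle mark (fingertips at 66 mm, about 7 N); no verdict came back.

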